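# Seat a board in the hold-down jig and throw its toggle clamp

## Robot

A 6-joint arm with a two-finger parallel gripper is mounted at the origin on the work surface; the furniture and walls round the work are solid. World frame = base frame: x ahead of the robot, y to its left, z up, the work surface at z = 0. Lengths are in m, angles in rad, forces in N, time in s.
With the tool pointing down it reaches from about 0.225 to 0.875 m from the base axis. Payload 3.4 kg.
Tool frame: the origin (TCP) lies at the very end of the fingers, on their centre line; the grasp point (between the pads) lies behind it (manip.grasp_offset is the z of the grasp point in the tool frame, in m); z points along the fingers, y is the line along which they close (so a half turn about z gives the same grasp; the last joint's range is limited). The gripper opens to 85 mm and grips with 20 to 120 N. Pads are 22 mm wide; open, the fingers measure 114 mm over their backs; the gripper's body (76 mm by 85 mm) begins 54 mm behind the grasp point. The pads swing forward as they close: fully open they stand 13 mm farther back than shut.
Start: joints at [1.035, 0.276, 1.505, -0, 1.361, -0.121], TCP at [0.232, 0.526, 0.231] pointing down, gripper open.
Joint ranges: [-2.89, 2.89], [-0.75, 2.08], [0.22, 2.7], [-1.18, 4.32], [0.11, 2.71], [-2.7, 2.7]. Speed limits (rad/s): [2.57, 2.57, 3.14, 3.14, 3.14, 3.14].

## Interface

Orientations are given as a unit quaternion [w, x, y, z].
In Python, from rig import manip gives the robot as it stands.
- The arm moves only by the shell command python3 -m pendant 'ROWS' [FORCE]. ROWS is JSON, a list of rows, each an object of numbers: "dx", "dy", "dz": the shift along the tool's x, y, z in m; "rx", "ry", "rz": the turn, a rotation vector about the tool's x, y, z in degrees; "hand": the finger opening in m, from 0 to 0.0854. In form: [{"dx": .., "dy": .., "dz": .., "rx": .., "ry": .., "rz": .., "hand": ..}, ...]. A call has 1 to 12 rows; each row shifts and turns the commanded pose from where the row before left it, along the tool's axes as they then stand; what a row does not reach is not made up. A row lasts 1/12 s, in which the tool goes at most 41.7 mm and 7.16 degrees, less where a joint would pass 70% of its speed; a pose out of reach is approached as far as the arm can. A call is refused whole if a number of a shift passes 0.0417 or a number of a turn 7.16, either way. A call with a gripper value outside its range is refused whole. The fingers move at their own pace and stop on an object; FORCE is the grip in N (left out, the last holds). Time passes only in rows, so rows that do not move let the fingers close. It gives the time, the measured TCP pose, the force, the opening and the grip force at its end, in the units of the state.
- manip.get_state(): the state, without advancing time (a new reading comes with each control period).
- manip.get_image(name): name is "scene" or "top"; returns a dict with "frame" (384x512x3 uint8, red, green, blue), "fx", "fy", "cx", "cy" (pixels), "distortion" ([k1, k2, p1, p2, k3] as OpenCV has them; the pictures are not rectified), "position" and "attitude" of the camera in the world. Camera axes: x right, y up, looking along -z (the intrinsics and any distortion apply to the point x, -y, -z); pixel columns grow to the right and rows downward; lengths in m; the calibration is good to about 2 mm. A picture is of the moment at which its call begins. There is no depth.
- manip.sign_off(): hands the job in; it is judged then, once.
The state is a dict: "clock": time; "qpos": joint angles; "qd": joint speeds; "effort": joint torques, N m; "position": TCP position; "ee_rot": TCP orientation; "contact_force": force on the tool from outside, world axes, zero at the start; "moment": the same for the moment, N m; "width": finger opening in m; "gripper_force": force on a finger pad.
Only numpy, scipy, OpenCV 4.12 (cv2) and the standard library are available. Lean on these libraries where they do the work, as an engineer would, in place of code of your own. Each camera call takes 0.05 s, during which the arm holds its last target. There are 200 camera calls.

## Task

Get the loose piece of board ready for chiselling: slide it on the jig with your fingertips until its long side lies flat against the fence and its end is up against the stop block, then push the upright handle of the toggle clamp over, away from the board, and down until it snaps past centre and stays, so that the rubber tip holds the board down in that seat. Only touch and push: do not pick the board up, and leave the chisel, plane, tin and tape where they are.

Things in the scene. Friction and masses are not known exactly. Their poses are not given: they have to be found in the camera images.
- jig: fixed jig: grey base board 12 mm thick (its x -95..85, y -82..108 mm); on it, at x > 0, a wooden fence board 14 mm thick (top 26 mm above bench), and at the far end a wooden stop block 62 x 21 x 22 mm. Origin on the bench; x across the fence, to the robot's left; y along it, towards the robot; z up. Fence face: plane x = 0, looks to -x. Stop face: plane y = -60 mm, looks to +y.
- seat (a point): point of the jig (jig axes) where the board's origin is when fully seated: jig (-30, 0, 12) mm, on top of the base board. The seated board's length runs along the jig's y.
- workpiece: the loose piece of brown board, 60 x 120 x 18 mm, 0.06 to 0.1 kg, lying flat on the jig's grey base beside the fence, 15 to 25 mm short of the fence and 18 to 40 mm short of the stop, a little askew (up to 0.12 rad). Origin at the centre of its underside, its own y along its length, z up.
- clamp: steel base of a toggle clamp, 60 x 42 mm, fixed on the fence board; its place along the fence varies by 20 mm either way. Origin under its flange, on the fence top (26 mm above bench), 36 mm behind the fence face, axes as the jig's. The arm turns on a pin 30 mm above this origin; it is 74 mm long, stands up steeply (78 degrees) when open and lies level, to -x over the board, when shut.
- clamp_pad: rubber tip, 18 mm across, at the end of the clamp's arm, on a sprung spindle with 9 mm of travel (presses with 13 to 36 N). Origin at the middle of its flat pressing face. When open it faces the jig's -x, 114 mm above the bench, about 8 mm in front of the fence face; shut, it stands on the board's top.
- handle_end (a point): free end of the clamp's handle, on its axis. The handle is a bar with a black rubber grip 16 to 18 mm thick over its last 60 mm; this end lies 100 mm from the handle's pin. It stands 138 mm above the bench, 76 mm behind the fence face, when open; 68 mm above the bench, 154 mm behind the fence face, when shut.
- handle_pivot (a point): the pin on which the handle turns, at the rear of the clamp's arm; 51 mm behind the fence face and 41 mm above the bench when open, 54 and 68 mm when shut. All the clamp's pins are parallel to the jig's y, so the handle swings in the jig's x-z plane.
- clamp_handle (a joint): angle from arm to handle, rad. 0: open, handle upright (leaning 14 degrees to the jig's +x), arm up; friction holds it. Grows as the handle is pushed to +x and down; the arm comes down with it. The rubber tip meets the board at about 2.3; past dead centre, near 2.6, it snaps to its stop at 2.68: shut, handle level, pointing to +x. Pushing near its end takes up to 10 N.
- chisel: chisel with wooden handle, 30 x 260 x 30 mm, lying on the bench to the left of the orange hose; leave alone. Origin at the centre of its underside.
- block_plane: small block plane 50 x 160 x 38 mm on the bench to the left of the orange hose; leave alone. Origin at the centre of its underside.
- screw_tin: round screw tin, 67 mm across, 58 mm tall, left of the hose; leave alone. Origin at the centre of its underside.
- tape: roll of masking tape, 105 mm across, 25 mm tall, left of the hose, near the robot; leave alone. Origin at the centre of its underside.

How it is judged:
On the way, in this order (a step that is already met when the one before it is completed fails the run):
1. the board lies against the fence and the stop block while the clamp still stands open (y of workpiece in the frame of jig below 0.0025 m and x of workpiece in the frame of jig above -0.0325 m and angle between the y axis of workpiece and the y axis of jig, either way round below 0.025 rad and z of workpiece in the frame of jig below 0.016 m and value of joint clamp_handle below 1.2 rad), for 0.2 s.
2. the clamp handle has snapped past centre to its shut position and the rubber tip presses on the seated board (value of joint clamp_handle above 2.63 rad and contact force between clamp_pad and workpiece above 8 N and y of workpiece in the frame of jig below 0.0025 m and x of workpiece in the frame of jig above -0.0325 m and angle between the y axis of workpiece and the y axis of jig, either way round below 0.025 rad and z of workpiece in the frame of jig below 0.016 m), for 0.2 s.
At the end, for the whole second after the job is handed in: The board lies flat on the base, within 2.5 mm of the fence and of the stop block and within 0.025 rad of parallel to the fence; the clamp handle is past centre (joint above 2.63) and the rubber tip presses on the board with more than 8 N; the board is at rest (all of step 2 and linear speed of workpiece below 0.01 m/s); the robot touches nothing.
It fails at once if the board is picked up or stood on edge (more than 10 mm off the base or tipped over 0.2 rad) (z of workpiece in the frame of jig above 0.022 m or angle between workpiece's own z axis and vertical above 0.2 rad).
It fails at once if the chisel, plane, tin or tape is moved more than 15 mm (distance of any of chisel, block_plane, screw_tin, tape from where it was at the start of the episode above 0.015 m).
It also fails if it takes over 54 s, if anything falls off the work surface, if the arm or the gripper's body presses on something with over 40 N, if the wrist force passes 120 N, or if a joint passes its speed limit or range.

## Working session

There is one attempt and no reset: what is moved stays moved. The work goes in short steps, Python scripts to look and compute and a shell command to move; the robot and the scene stay as the last step left them, time stands still between calls to the robot, and variables do not carry over. Pictures are saved under pics/ and viewed, at most 11 in all, crops included, and the job is handed in when it is done.

```bash
ls; mkdir -p pics
cat > h.py <<'E'
import numpy as np, cv2, json
from rig import manip
from scipy.spatial.transform import Rotation as R
def att(a):
    a=np.array(a,float)
    return a if a.shape==(3,3) else R.from_quat(a[[1,2,3,0]]).as_matrix()
def ray(im,uv):
    K=np.array([[im['fx'],0,im['cx']],[0,im['fy'],im['cy']],[0,0,1]])
    p=cv2.undistortPoints(np.array(uv,float).reshape(-1,1,2),K,np.array(im['distortion'],float)).reshape(-1,2)
    d=np.c_[p[:,0],-p[:,1],-np.ones(len(p))]@att(im['attitude']).T
    return np.array(im['position'],float),d
def plane(im,uv,z):
    o,d=ray(im,uv); return o+d*((z-o[2])/d[:,2])[:,None]
def tri(i1,u1,i2,u2):
    o1,d1=ray(i1,u1);o2,d2=ray(i2,u2);out=[]
    for a,b in zip(d1,d2):
        s=np.linalg.lstsq(np.c_[a,-b],o2-o1,rcond=None)[0]
        p,q=o1+a*s[0],o2+b*s[1]; out.append(np.r_[(p+q)/2,np.linalg.norm(p-q)])
    return np.array(out)
def proj(im,P):
    K=np.array([[im['fx'],0,im['cx']],[0,im['fy'],im['cy']],[0,0,1]])
    c=(np.atleast_2d(P)-np.array(im['position']))@att(im['attitude'])*[1,-1,-1]
    return cv2.projectPoints(c,np.zeros(3),np.zeros(3),K,np.array(im['distortion'],float))[0].reshape(-1,2)
E
python3 - <<'E'
from h import *
import pickle
s=manip.get_state();print(s['clock'],s['position'],s['ee_rot'],s['width'],manip.grasp_offset)
D={}
for n in('scene','top'):
    im=manip.get_image(n);D[n]=im
    print(n,im['position'],im['attitude'],im['fx'],im['distortion'])
    cv2.imwrite(f'pics/{n}0.png',cv2.resize(im['frame'][:,:,::-1],(768,576),interpolation=cv2.INTER_CUBIC))
pickle.dump(D,open('d0.pkl','wb'))
E
```

```text
pics
0.0 [0.23142651 0.52576774 0.23044142] [-2.94419852e-04  2.05882726e-01  9.78576236e-01 -8.76070796e-04] 0.08553877607437073 -0.0187
scene [0.77837729 1.03455264 0.62951717] [0.17466011 0.09370623 0.46637119 0.86209681] 432.3368040625943 [0.01330464 0.         0.         0.         0.        ]
top [0.37045394 0.3064199  0.98600722] [-0.69572843 -0.04195057  0.03955953  0.71598683] 407.3204308253983 [-0.04224046  0.          0.          0.          0.        ]
```

View pics/scene0.png

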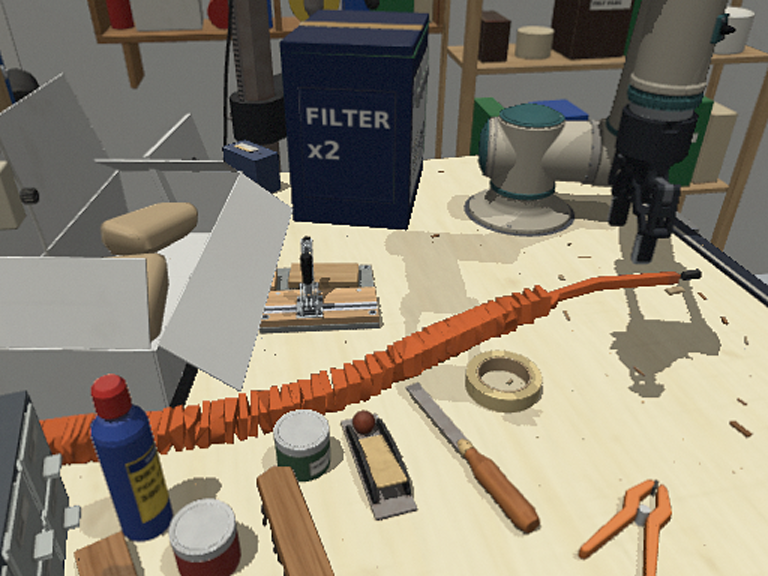

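View pics/top0.png

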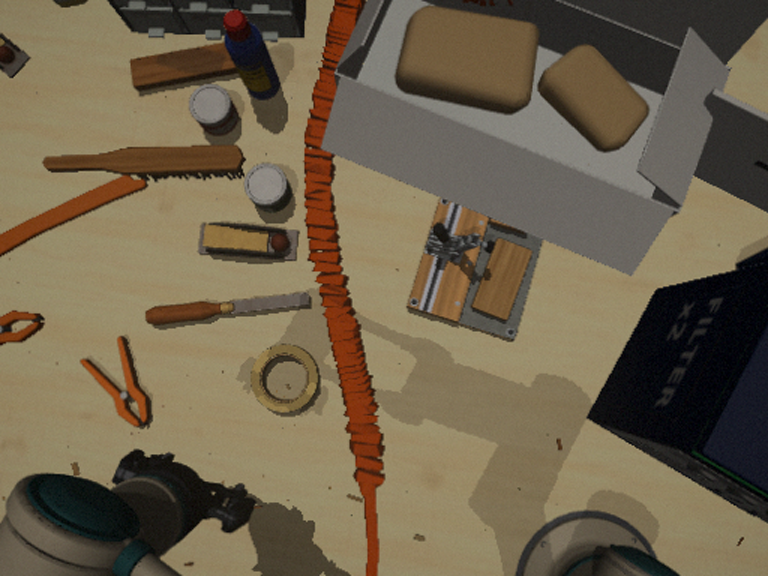

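The top view shows the jig at about (475, 265) in the doubled picture, between the hose and the carton, with the brown board at (500, 280) and the clamp handle at (440, 230). The scene view shows the clamp upright at (307, 270). I'll crop both.

Run:
```python
from h import *
import pickle
D=pickle.load(open('d0.pkl','rb'))
a=D['top']['frame'][125:235,260:370,::-1]; b=D['scene']['frame'][150:225,165:260,::-1]
a=cv2.resize(a,None,fx=5,fy=5,interpolation=cv2.INTER_CUBIC)
cv2.imwrite('pics/c_top.png',a)
b=cv2.resize(b,None,fx=7,fy=7,interpolation=cv2.INTER_CUBIC)
cv2.imwrite('pics/c_scene.png',b)
```

```text
(no output)
```

View pics/c_top.png

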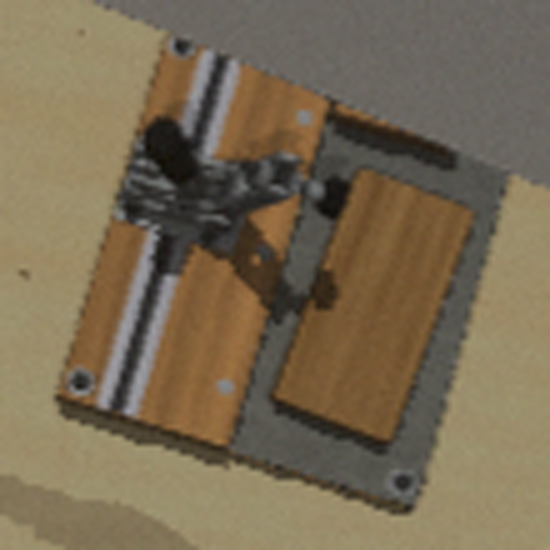

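View pics/c_scene.png

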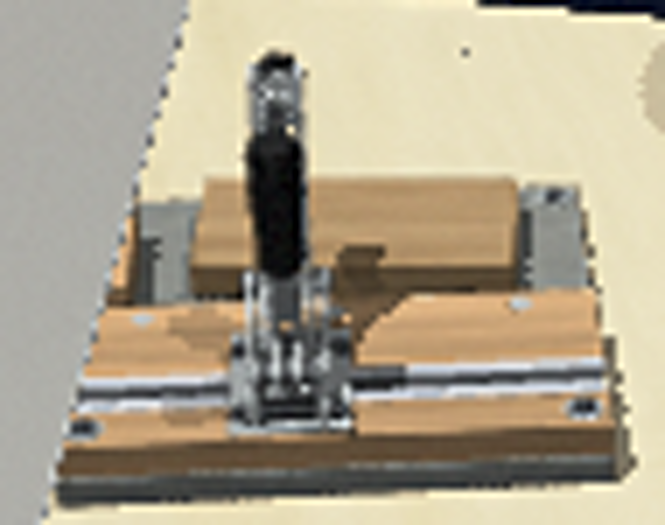

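The top crop shows board top corners at about (357,170), (473,210), (388,440) and (275,400), the fence face edge from (328,105) to (228,443), and the pad at (335,195). The scene crop shows the same board corners at (192,266), (207,178), (517,178) and (520,262), and the handle tip at (277,60).

```bash
cat > m.py <<'E'
from h import *
import pickle
D=pickle.load(open('d0.pkl','rb'));T,S=D['top'],D['scene']
t=lambda p:(np.array(p,float)+.5)/5-.5+[260,125]
s=lambda p:(np.array(p,float)+.5)/7-.5+[165,150]
np.set_printoptions(precision=4,suppress=True)
E
python3 - <<'E'
from m import *
bt=[(357,170),(473,210),(388,440),(275,400)]; bs=[(192,266),(207,178),(517,178),(520,262)]
print('board tri\n',tri(T,t(bt),S,s(bs)))
P=plane(T,t(bt),.03);print('board plane top\n',P,'\nscene\n',plane(S,s(bs),.03))
for a,b in((1,2),(0,3),(0,1),(3,2)):
    d=P[a]-P[b];print(np.linalg.norm(d),np.degrees(np.arctan2(d[1],d[0])))
F=plane(T,t([(328,105),(228,443)]),.026);d=F[0]-F[1];print('fence',F,np.linalg.norm(d),np.degrees(np.arctan2(d[1],d[0])))
Fo=plane(T,t([(170,35),(60,395)]),.026);d=Fo[0]-Fo[1];print('fence outer',Fo,np.linalg.norm(d),np.degrees(np.arctan2(d[1],d[0])))
B=plane(T,t([(508,178),(415,502)]),.012);d=B[0]-B[1];print('base right',B,np.degrees(np.arctan2(d[1],d[0])))
print('near-left fence corner tri',tri(T,t([(60,395),(228,443),(403,483)]),S,s([(620,433+0),(597,295),(555,196)])))
print('handle end tri',tri(T,t([(165,140)]),S,s([(277,62)])))
print('flap low corner tri',plane(T,[(632/1.5,275/1.5)],0.2))
E
```

```text
board tri
 [[0.5487 0.1223 0.0274 0.0008]
 [0.527  0.0686 0.03   0.0001]
 [0.4185 0.1151 0.0303 0.0007]
 [0.4387 0.1673 0.0284 0.0015]]
board plane top
 [[0.5479 0.123  0.03  ]
 [0.527  0.0686 0.03  ]
 [0.4188 0.1149 0.03  ]
 [0.4392 0.1672 0.03  ]] 
scene
 [[0.55   0.1259 0.03  ]
 [0.5269 0.0686 0.03  ]
 [0.418  0.1148 0.03  ]
 [0.439  0.1701 0.03  ]]
0.1176571867425377 -23.14686260724578
0.11731839518672807 -22.117333024541974
0.05824316451318646 68.99420033724124
0.056124020092954696 68.70965161966306
fence [[0.5807 0.1346 0.026 ]
 [0.4198 0.1897 0.026 ]] 0.17007131274048234 -18.903824827667236
fence outer [[0.6173 0.2091 0.026 ]
 [0.4448 0.2681 0.026 ]] 0.18230767563638767 -18.853173265498654
base right [[0.5452 0.0461 0.012 ]
 [0.3898 0.0998 0.012 ]] -19.060568343553406
near-left fence corner tri [[0.4437 0.2686 0.0205 0.0034]
 [0.4186 0.19   0.0226 0.0032]
 [0.3988 0.1052 0.0119 0.0005]]
handle end tri [[0.54   0.226  0.1634 0.0045]]
flap low corner tri [[ 0.4624 -0.0192  0.2   ]]
```

Run:
```python
from m import *
h=lambda p:(np.array(p,float)+.5)/1.5-.5
print('flap',tri(T,h([(322,150),(632,275),(680,212)]),S,h([(240,388),(290,205),(238,172)])))
print('filter box',tri(T,h([(655,290)]),S,h([(405,40)])))
H=tri(T,t([(165,132)]),S,s([(275,140)]));print('handle end',H)
O=np.array([.522,.1547,0]);a=np.radians(-18.9);u=np.array([np.cos(a),np.sin(a)]);J=np.array([[-u[1],u[0]],-u]) # rows x,y
jig=lambda P:np.c_[(P[:,:2]-O[:2])@J.T,P[:,2]]
print(jig(H)); print('pad plane114',jig(plane(T,t([(335,195)]),.114)),'handle plane138',jig(plane(T,t([(165,132)]),.138)))
print('scene handle138',jig(plane(S,s([(275,140)]),.138)))
print('board',jig(plane(T,t([(357,170),(473,210),(388,440),(275,400)]),.03)))
print('stop end', jig(plane(T,t([(455,160),(330,110)]),.034)))
# predicted clamp pts
for cy in(-.03,-.02,-.01,0,.01): 
  W=lambda p:np.r_[O[:2]+J.T@np.array(p[:2]),p[2]]
  print(cy,(proj(S,[W((.076,cy,.138)),W((.006,cy,.012)),W((-.008,cy,.114))])-[165,150])*7,(proj(T,[W((.076,cy,.138)),W((-.008,cy,.114))])-[260,125])*5)
```

```text
flap [[ 0.691   0.3948  0.0632  0.0028]
 [ 0.4806 -0.0742  0.0694  0.0055]
 [ 0.5631 -0.1262  0.131   0.0061]]
filter box [[0.3768 0.0814 0.4156 0.1064]]
handle end [[0.5456 0.2247 0.1362 0.0027]]
[[0.0739 0.0004 0.1362]]
pad plane114 [[-0.0053 -0.0013  0.114 ]] handle plane138 [[ 0.0738 -0.0006  0.138 ]]
scene handle138 [[0.0775 0.0018 0.138 ]]
board [[-0.0216 -0.0348  0.03  ]
 [-0.0798 -0.0326  0.03  ]
 [-0.0711  0.0847  0.03  ]
 [-0.015   0.0824  0.03  ]]
stop end [[-0.0644 -0.0523  0.034 ]
 [-0.0008 -0.0579  0.034 ]]
-0.03 [[171.8771 138.1719]
 [206.3317 340.4626]
 [187.4622  74.7743]] [[177.7665  63.7904]
 [357.0521 132.9278]]
-0.02 [[203.3807 137.038 ]
 [234.144  339.349 ]
 [216.4576  73.7666]] [[171.0674  85.7616]
 [350.7547 154.4665]]
-0.01 [[234.8439 135.9051]
 [261.9249 338.2368]
 [245.4187  72.7596]] [[164.3475 107.7962]
 [344.4363 176.0649]]
0 [[266.267  134.7733]
 [289.6747 337.126 ]
 [274.346   71.7532]] [[157.6069 129.8939]
 [338.0971 197.7226]]
0.01 [[297.6503 133.6424]
 [317.3937 336.0165]
 [303.2397  70.7475]] [[150.8459 152.0541]
 [331.7372 219.4393]]
```

```bash
python3 - <<'E'
from m import *
h=lambda p:(np.array(p,float)+.5)/1.5-.5
print(plane(S,h([(292,218),(406,226),(425,165)]),0))
print(tri(T,h([(590,415)]),S,h([(406,226)])),plane(T,h([(590,415),(655,290)]),0))
print(tri(T,h([(590,415),(655,290),(768,255)]),S,h([(406,226),(292,218),(283,45)])))
E
python3 -m pendant '[{"dz":-0.02,"rz":-4.9,"hand":0},{"dx":-0.032,"dy":-0.031},{"dx":-0.032,"dy":-0.031},{"dx":-0.032,"dy":-0.031},{"dx":-0.032,"dy":-0.031},{"dx":-0.032,"dy":-0.031},{"dx":-0.032,"dy":-0.031}]'
```

```text
[[ 0.4601 -0.1536  0.    ]
 [ 0.2547 -0.0277  0.    ]
 [ 0.0748 -0.2975  0.    ]]
[[ 0.2632 -0.0142  0.0085  0.0032]] [[ 0.2637 -0.0178  0.    ]
 [ 0.4605 -0.1378  0.    ]]
[[ 0.2632 -0.0142  0.0085  0.0032]
 [ 0.4622 -0.1354  0.0084  0.0055]
 [ 0.4636 -0.1013  0.3599  0.0055]]invalid input
```

```bash
python3 -m pendant '[{"dz":-0.02,"rz":-4.9,"hand":0.0}]'; python3 -m pendant '[{"dx":-0.032,"dy":-0.031},{"dx":-0.032,"dy":-0.031}]'; python3 -m pendant --help
```

```text
invalid input
invalid input
invalid input: not JSON, or not a number
```

```bash
python3 -m pendant '[{"dx":0,"dy":0,"dz":-0.02,"rx":0,"ry":0,"rz":-4.9,"hand":0}]'
```

```text
clock: 0.18
position: [0.2303, 0.5239, 0.2471]
ee_rot: [-0.002, 0.163, 0.987, -0.004]
contact_force: [-0.7, 0.1, -0.7]
width: 0.0753
gripper_force: 0.0
```

```bash
python3 -m pendant '[{"dx":-0.02}]' 60
```

```text
invalid input
```

All seven keys are needed in each row.

```bash
python3 -m pendant '[{"dx":-0.02,"dy":-0.019,"dz":0,"rx":0,"ry":0,"rz":0,"hand":0},{"dx":-0.025,"dy":-0.024,"dz":0,"rx":0,"ry":0,"rz":0,"hand":0},{"dx":-0.025,"dy":-0.024,"dz":0,"rx":0,"ry":0,"rz":0,"hand":0},{"dx":-0.025,"dy":-0.024,"dz":0,"rx":0,"ry":0,"rz":0,"hand":0},{"dx":-0.025,"dy":-0.024,"dz":0,"rx":0,"ry":0,"rz":0,"hand":0},{"dx":-0.025,"dy":-0.024,"dz":0,"rx":0,"ry":0,"rz":0,"hand":0},{"dx":-0.025,"dy":-0.024,"dz":0,"rx":0,"ry":0,"rz":0,"hand":0},{"dx":-0.025,"dy":-0.024,"dz":0,"rx":0,"ry":0,"rz":0,"hand":0},{"dx":-0.025,"dy":-0.024,"dz":0,"rx":0,"ry":0,"rz":0,"hand":0},{"dx":-0.025,"dy":-0.024,"dz":0,"rx":0,"ry":0,"rz":0,"hand":0},{"dx":-0.025,"dy":-0.024,"dz":0,"rx":0,"ry":0,"rz":0,"hand":0},{"dx":-0.015,"dy":-0.014,"dz":0,"rx":0,"ry":0,"rz":0,"hand":0}]'
cat >> h.py <<'E'
O=np.array([.522,.1547,0]);_a=np.radians(-18.9);_u=np.array([np.cos(_a),np.sin(_a)]);J=np.array([[-_u[1],_u[0]],-_u])
jig=lambda P:np.c_[(np.atleast_2d(P)[:,:2]-O[:2])@J.T,np.atleast_2d(P)[:,2]]
def st():
    np.set_printoptions(precision=4,suppress=True)
    s=manip.get_state();M=att(s['ee_rot'])
    f=np.array(s['contact_force']);print('t',round(s['clock'],2),'tcp jig',jig(np.array(s['position']))[0],'toolx yaw',np.degrees(np.arctan2(M[1,0],M[0,0])).round(1),'z',M[:,2],'F jig',J@f[:2],f[2],'w',s['width'],'q',np.array(s['qpos']))
E
python3 -c "from h import *; st()"
```

```text
clock: 1.18
position: [0.4141, 0.1728, 0.251]
ee_rot: [0.0, 0.165, 0.986, -0.001]
contact_force: [-0.6, 0.3, -0.3]
width: 0.0003
gripper_force: 0.0
t 1.18 tcp jig [-0.0178  0.108   0.251 ] toolx yaw 161.0 z [ 0.0002 -0.0016 -1.    ] F jig [0.0456 0.6496] -0.33237158707811676 w 0.00030247757743608213 q [ 0.2414  0.0717  1.7153 -0.0016  1.3548 -0.9979]
```

```bash
python3 -m pendant '[{"dx":-0.024,"dy":-0.023,"dz":0,"rx":0,"ry":0,"rz":0,"hand":0},{"dx":-0.025,"dy":-0.023,"dz":0,"rx":0,"ry":0,"rz":0,"hand":0},{"dx":-0.025,"dy":-0.023,"dz":0,"rx":0,"ry":0,"rz":0,"hand":0},{"dx":-0.024,"dy":-0.023,"dz":0.01,"rx":0,"ry":0,"rz":0,"hand":0},{"dx":0,"dy":0,"dz":0.03,"rx":0,"ry":0,"rz":0,"hand":0},{"dx":0,"dy":0,"dz":0.03,"rx":0,"ry":0,"rz":0,"hand":0},{"dx":0,"dy":0,"dz":0.03,"rx":0,"ry":0,"rz":0,"hand":0},{"dx":0,"dy":0,"dz":0.03,"rx":0,"ry":0,"rz":0,"hand":0},{"dx":0,"dy":0,"dz":0.03,"rx":0,"ry":0,"rz":0,"hand":0},{"dx":0,"dy":0,"dz":0.03,"rx":0,"ry":0,"rz":0,"hand":0},{"dx":0,"dy":0,"dz":0.01,"rx":0,"ry":0,"rz":0,"hand":0},{"dx":0,"dy":0,"dz":0,"rx":0,"ry":0,"rz":0,"hand":0}]'
python3 - <<'E'
from h import *
st()
for n in('top','scene'):
    im=manip.get_image(n)
    c=im['frame'][125:235,260:370] if n=='top' else im['frame'][110:225,145:260]
    cv2.imwrite(f'pics/{n}1.png',cv2.resize(c[:,:,::-1],(550,550)if n=='top' else None,fx=5,fy=5,interpolation=cv2.INTER_CUBIC))
E
```

```text
clock: 2.18
position: [0.4732, 0.057, 0.0483]
ee_rot: [-0.004, 0.164, 0.986, -0.0]
contact_force: [-0.1, -0.3, 0.3]
width: 0.0003
gripper_force: 0.0
t 2.18 tcp jig [-0.1082  0.0145  0.0483] toolx yaw 161.1 z [-0.0076  0.0003 -1.    ] F jig [-0.3211 -0.0244] 0.2734666265898582 w 0.00027715601528646825 q [-0.0262  0.3176  1.9703  0.0001  0.8613 -1.2677]
```

View pics/scene1.png

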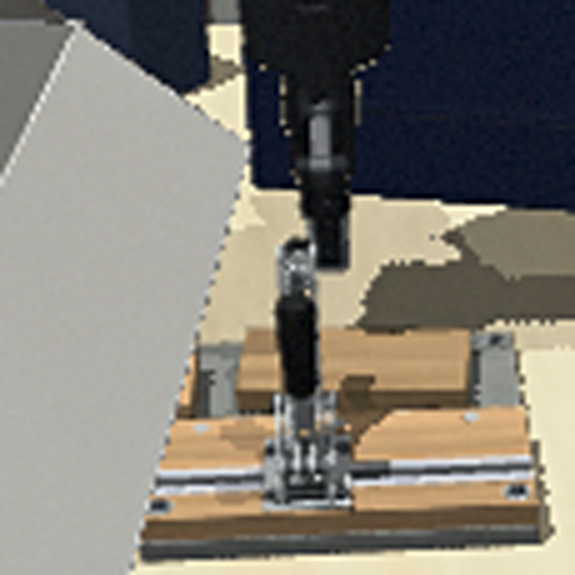

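The fingers show at (335,240), beyond the board and clear of it and of the clamp. I'll lower them and push towards the fence.

```bash
python3 -m pendant '[{"dx":-0.004,"dy":0,"dz":0.014,"rx":0,"ry":0,"rz":0,"hand":0},{"dx":0,"dy":0,"dz":0.013,"rx":0,"ry":0,"rz":0,"hand":0},{"dx":0,"dy":0.003,"dz":0,"rx":0,"ry":0,"rz":0,"hand":0},{"dx":0,"dy":0.004,"dz":0,"rx":0,"ry":0,"rz":0,"hand":0},{"dx":0,"dy":0.004,"dz":0,"rx":0,"ry":0,"rz":0,"hand":0},{"dx":0,"dy":0.004,"dz":0,"rx":0,"ry":0,"rz":0,"hand":0},{"dx":0,"dy":0.003,"dz":0,"rx":0,"ry":0,"rz":0,"hand":0},{"dx":0,"dy":0.003,"dz":0,"rx":0,"ry":0,"rz":0,"hand":0},{"dx":0,"dy":0.003,"dz":0,"rx":0,"ry":0,"rz":0,"hand":0}]'; python3 -c "from h import *; st()"
python3 -m pendant '[{"dx":0,"dy":0.003,"dz":0,"rx":0,"ry":0,"rz":0,"hand":0},{"dx":0,"dy":0.003,"dz":0,"rx":0,"ry":0,"rz":0,"hand":0}]'|grep contact
python3 -m pendant '[{"dx":0,"dy":0.003,"dz":0,"rx":0,"ry":0,"rz":0,"hand":0}]'|grep contact;  python3 -c "from h import *; st()"
```

```text
clock: 3.03
position: [0.4881, 0.0788, 0.0247]
ee_rot: [0.0, 0.164, 0.987, 0.0]
contact_force: [0.0, -0.6, 0.7]
width: 0.0001
gripper_force: 0.2
t 3.03 tcp jig [-0.0828  0.0075  0.0247] toolx yaw 161.2 z [ 0.0009 -0.0001 -1.    ] F jig [-0.5699 -0.211 ] 0.7362500327778891 w 8.629359704276552e-05 q [ 0.0193  0.3687  1.9662 -0.0001  0.8058 -1.2225]
contact_force: [0.7, -1.1, 0.6]
contact_force: [-0.2, -1.3, 0.2]
t 3.28 tcp jig [-0.074   0.0078  0.0243] toolx yaw 161.1 z [-0.0001 -0.     -1.    ] F jig [-1.2861 -0.1765] 0.2053551853504636 w -9.930437970218896e-05 q [ 0.0362  0.3742  1.9574 -0.      0.81   -1.2054]
```

```bash
python3 -m pendant '[{"dx":0,"dy":0.003,"dz":0.003,"rx":0,"ry":0,"rz":0,"hand":0},{"dx":0,"dy":0.002,"dz":0,"rx":0,"ry":0,"rz":0,"hand":0}]'|grep contact;  python3 -c "from h import *; st()"
python3 -m pendant '[{"dx":0,"dy":0.002,"dz":0,"rx":0,"ry":0,"rz":0,"hand":0},{"dx":0,"dy":0.002,"dz":0,"rx":0,"ry":0,"rz":0,"hand":0}]'|grep contact;  python3 -c "from h import *; st()"
```

```text
contact_force: [-4.9, -10.2, 19.4]
t 3.45 tcp jig [-0.0713  0.0072  0.0234] toolx yaw 161.3 z [-0.0002 -0.0048 -1.    ] F jig [-11.1905   1.3371] 19.381514850517252 w -5.6448523421958485e-06 q [ 0.0444  0.3781  1.9536 -0.0066  0.8104 -1.1961]
contact_force: [-7.8, -25.4, 23.7]
t 3.62 tcp jig [-0.0694  0.0068  0.0234] toolx yaw 161.4 z [-0.0006 -0.0084 -1.    ] F jig [-26.521   -0.8778] 23.741678129297124 w -2.7583832515919426e-05 q [ 0.0502  0.38    1.95   -0.0115  0.8127 -1.1885]
```

```bash
python3 -m pendant '[{"dx":0,"dy":-0.005,"dz":-0.004,"rx":0,"ry":0,"rz":0,"hand":0},{"dx":0,"dy":0,"dz":0,"rx":0,"ry":0,"rz":0,"hand":0}]'|grep contact
python3 - <<'E'
from h import *
st()
a=manip.get_image('top')['frame'][125:235,260:370]
b=manip.get_image('scene')['frame'][145:225,165:260]
a=cv2.resize(a,(550,550),interpolation=cv2.INTER_CUBIC)
cv2.imwrite('pics/2t.png',a[:,:,::-1])
cv2.imwrite('pics/2s.png',cv2.resize(b[:,:,::-1],None,fx=7,fy=7,interpolation=cv2.INTER_CUBIC))
E
```

```text
contact_force: [-0.7, 0.1, 0.2]
t 3.78 tcp jig [-0.0706  0.0073  0.026 ] toolx yaw 161.1 z [ 0.0012  0.     -1.    ] F jig [-0.1247  0.69  ] 0.1608196019728252 w 0.00021948558750047262 q [ 0.0423  0.3737  1.9522 -0.      0.8145 -1.1983]
```

View pics/2s.png

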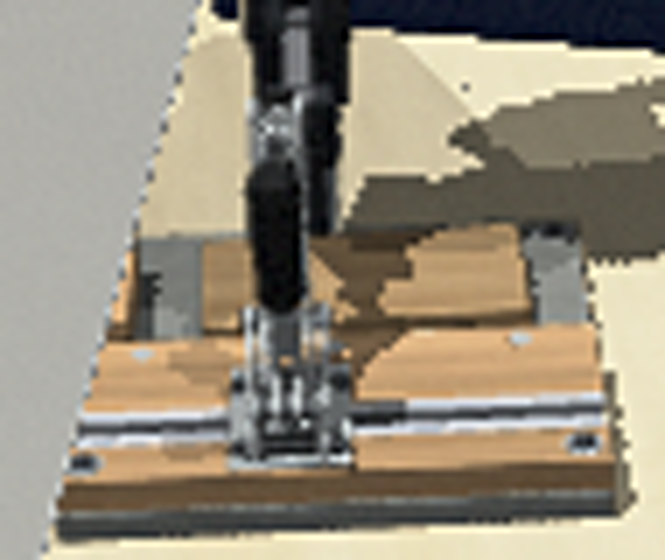

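The board now lies nearly along the fence, from (200,300) to (530,315), with the finger at (320,200) behind it. Next I'll go to the near end and push towards the stop.

```bash
python3 -m pendant '[{"dx":0,"dy":-0.012,"dz":0,"rx":0,"ry":0,"rz":0,"hand":0},{"dx":0,"dy":0,"dz":-0.025,"rx":0,"ry":0,"rz":0,"hand":0},{"dx":0.02,"dy":0.006,"dz":-0.015,"rx":0,"ry":0,"rz":0,"hand":0},{"dx":0.03,"dy":0.016,"dz":0,"rx":0,"ry":0,"rz":0,"hand":0},{"dx":0.03,"dy":0.016,"dz":0,"rx":0,"ry":0,"rz":0,"hand":0},{"dx":0.03,"dy":0.016,"dz":0,"rx":0,"ry":0,"rz":0,"hand":0},{"dx":0.005,"dy":0.003,"dz":0,"rx":0,"ry":0,"rz":0,"hand":0},{"dx":0,"dy":0,"dz":0.015,"rx":0,"ry":0,"rz":0,"hand":0},{"dx":0,"dy":0,"dz":0.015,"rx":0,"ry":0,"rz":0,"hand":0},{"dx":0,"dy":0,"dz":0.009,"rx":0,"ry":0,"rz":0,"hand":0},{"dx":0,"dy":0,"dz":0,"rx":0,"ry":0,"rz":0,"hand":0}]'|grep contact; python3 -c "from h import *; st()"
```

```text
contact_force: [-1.3, 0.2, 0.2]
t 4.8 tcp jig [-0.0265  0.1241  0.0245] toolx yaw 161.2 z [-0.0042 -0.0011 -1.    ] F jig [-0.2607  1.2831] 0.19917190290237308 w 0.00021264462368460202 q [ 0.2435  0.2978  2.0959 -0.0001  0.7523 -0.9985]
```

```bash
python3 -m pendant '[{"dx":-0.006,"dy":0,"dz":-0.001,"rx":0,"ry":0,"rz":0,"hand":0},{"dx":-0.008,"dy":0,"dz":0,"rx":0,"ry":0,"rz":0,"hand":0},{"dx":-0.006,"dy":0,"dz":0,"rx":0,"ry":0,"rz":0,"hand":0},{"dx":-0.004,"dy":0,"dz":0,"rx":0,"ry":0,"rz":0,"hand":0},{"dx":-0.004,"dy":0,"dz":0,"rx":0,"ry":0,"rz":0,"hand":0},{"dx":-0.004,"dy":0,"dz":0,"rx":0,"ry":0,"rz":0,"hand":0},{"dx":-0.004,"dy":0,"dz":0,"rx":0,"ry":0,"rz":0,"hand":0},{"dx":-0.004,"dy":0,"dz":0,"rx":0,"ry":0,"rz":0,"hand":0}]'|grep contact; python3 -c "from h import *; st()"
python3 -m pendant '[{"dx":-0.003,"dy":0,"dz":0,"rx":0,"ry":0,"rz":0,"hand":0},{"dx":-0.003,"dy":0,"dz":0,"rx":0,"ry":0,"rz":0,"hand":0}]'|grep contact;python3 -c "from h import *; st()"
```

```text
contact_force: [-2.8, 1.7, 6.0]
t 5.47 tcp jig [-0.0254  0.0834  0.0277] toolx yaw 161.1 z [-0.0017  0.0005 -1.    ] F jig [0.72   3.1781] 5.963953375153771 w -0.0003634391358829557 q [ 0.1966  0.3283  2.0287  0.0012  0.7861 -1.0454]
contact_force: [-3.1, 1.6, 4.9]
t 5.63 tcp jig [-0.0253  0.0773  0.0277] toolx yaw 161.1 z [-0.0013  0.0005 -1.    ] F jig [0.4976 3.4415] 4.901471807393539 w 0.00027281871533404425 q [ 0.1901  0.3337  2.0188  0.0011  0.7902 -1.0518]
```

```bash
cat > snap.py <<'E'
from h import *
import sys
a=manip.get_image('top')['frame'][130:230,265:365]; b=manip.get_image('scene')['frame'][150:230,165:265]
a=cv2.resize(a,(400,400),interpolation=cv2.INTER_CUBIC); b=cv2.resize(b,(400,320),interpolation=cv2.INTER_CUBIC)
b=np.vstack([b,np.zeros((80,400,3),np.uint8)])
cv2.imwrite(sys.argv[1],np.hstack([a,b])[:,:,::-1])
E
python3 snap.py pics/3.png
```

```text
(no output)
```

View pics/3.png

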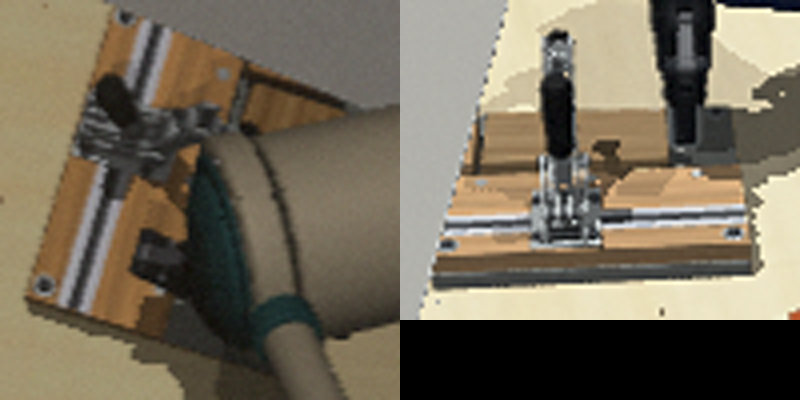

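The right half shows the board's far end close to the stop block at about (478,140), with the finger at (685,145) against the board's near end rather than on top of it. I'll keep pushing gently.

```bash
for i in 1; do python3 -m pendant '[{"dx":-0.003,"dy":0,"dz":0,"rx":0,"ry":0,"rz":0,"hand":0},{"dx":-0.002,"dy":0,"dz":0,"rx":0,"ry":0,"rz":0,"hand":0}]'|grep contact;python3 -c "from h import *; st()";done
python3 -m pendant '[{"dx":-0.002,"dy":0,"dz":0,"rx":0,"ry":0,"rz":0,"hand":0},{"dx":-0.002,"dy":0,"dz":0,"rx":0,"ry":0,"rz":0,"hand":0}]'|grep contact;python3 -c "from h import *; st()"
```

```text
contact_force: [-7.0, 3.9, 8.9]
t 5.9 tcp jig [-0.0255  0.073   0.0275] toolx yaw 161.1 z [-0.0027  0.0007 -1.    ] F jig [1.4431 7.8476] 8.881798368249193 w 8.297645824718718e-05 q [ 0.185   0.3383  2.0111  0.0016  0.7946 -1.057 ]
contact_force: [-13.3, 9.3, 15.9]
t 6.07 tcp jig [-0.0257  0.0728  0.0274] toolx yaw 161.0 z [-0.0096  0.0026 -1.    ] F jig [ 4.4484 15.6017] 15.937388465420101 w -0.00027576138276440873 q [ 0.1819  0.3412  2.0065  0.0059  0.8029 -1.0612]
```

```bash
python3 -m pendant '[{"dx":0.02,"dy":0,"dz":0,"rx":0,"ry":0,"rz":0,"hand":0},{"dx":0,"dy":-0.005,"dz":-0.03,"rx":0,"ry":0,"rz":0,"hand":0},{"dx":0,"dy":-0.025,"dz":-0.01,"rx":0,"ry":0,"rz":0,"hand":0},{"dx":-0.01,"dy":-0.03,"dz":0,"rx":0,"ry":0,"rz":0,"hand":0},{"dx":-0.025,"dy":-0.015,"dz":0,"rx":0,"ry":0,"rz":0,"hand":0},{"dx":-0.025,"dy":0,"dz":0,"rx":0,"ry":0,"rz":0,"hand":0},{"dx":-0.025,"dy":0,"dz":0,"rx":0,"ry":0,"rz":0,"hand":0},{"dx":0,"dy":0,"dz":0.015,"rx":0,"ry":0,"rz":0,"hand":0},{"dx":0,"dy":0,"dz":0.015,"rx":0,"ry":0,"rz":0,"hand":0},{"dx":0,"dy":0,"dz":0.01,"rx":0,"ry":0,"rz":0,"hand":0},{"dx":0,"dy":0,"dz":0.002,"rx":0,"ry":0,"rz":0,"hand":0},{"dx":0,"dy":0,"dz":0.0,"rx":0,"ry":0,"rz":0,"hand":0}]'|grep contact; python3 -c "from h import *; st()"; python3 snap.py pics/4.png
```

```text
contact_force: [-0.1, -0.2, 0.6]
t 7.07 tcp jig [-0.1006  0.003   0.0246] toolx yaw 161.1 z [-0.0014 -0.0001 -1.    ] F jig [-0.1922  0.0061] 0.5604168062494019 w -0.00019535463336127094 q [-0.0181  0.3652  1.9733 -0.0002  0.8046 -1.2595]
```

View pics/4.png

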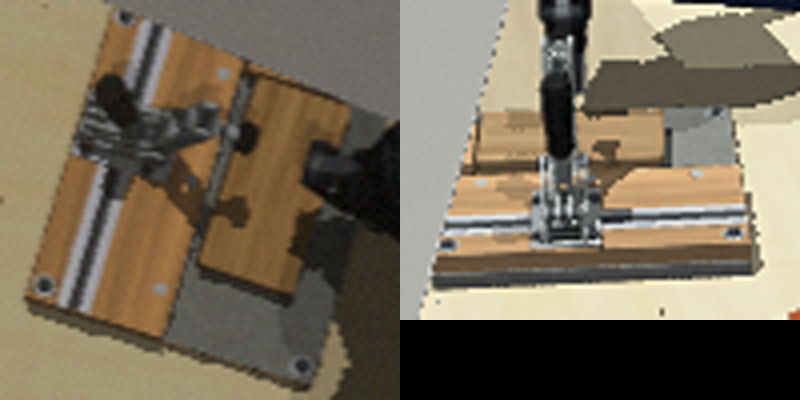

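The left half shows the board at the stop, but still about 8 mm off the fence: board edge (258,72)–(200,265) against fence edge (243,75)–(186,265). So the first push jammed on the board's top edge. I'll go lower before pushing again.

```bash
python3 -m pendant '[{"dx":0,"dy":0,"dz":0.003,"rx":0,"ry":0,"rz":0,"hand":0},{"dx":0,"dy":0,"dz":0.0,"rx":0,"ry":0,"rz":0,"hand":0}]'|grep contact; python3 -c "from h import *; st()"
python3 -m pendant '[{"dx":0,"dy":0,"dz":0.002,"rx":0,"ry":0,"rz":0,"hand":0},{"dx":0,"dy":0,"dz":0.0,"rx":0,"ry":0,"rz":0,"hand":0}]'|grep contact; python3 -c "from h import *; st()"
```

```text
contact_force: [0.1, -0.2, -0.1]
t 7.33 tcp jig [-0.1001  0.0025  0.0226] toolx yaw 161.1 z [ 0.0011 -0.     -1.    ] F jig [-0.1973 -0.1523] -0.13956100536807348 w 0.0001257180933038274 q [-0.0177  0.3678  1.9759  0.      0.7968 -1.2594]
contact_force: [0.5, 0.0, -0.2]
t 7.5 tcp jig [-0.1002  0.0028  0.0204] toolx yaw 161.1 z [ 0.0003  0.0001 -1.    ] F jig [ 0.2002 -0.477 ] -0.22577306735287314 w 0.00014115716606052166 q [-0.0177  0.3711  1.9784  0.0001  0.7917 -1.2594]
```

```bash
python3 -m pendant '[{"dx":0,"dy":0.004,"dz":0.002,"rx":0,"ry":0,"rz":0,"hand":0},{"dx":0,"dy":0.004,"dz":0.0,"rx":0,"ry":0,"rz":0,"hand":0},{"dx":0,"dy":0.004,"dz":0.0,"rx":0,"ry":0,"rz":0,"hand":0},{"dx":0,"dy":0.003,"dz":0.0,"rx":0,"ry":0,"rz":0,"hand":0},{"dx":0,"dy":0.003,"dz":0.0,"rx":0,"ry":0,"rz":0,"hand":0}]'|grep contact; python3 -c "from h import *; st()"
python3 -m pendant '[{"dx":0,"dy":0.002,"dz":0,"rx":0,"ry":0,"rz":0,"hand":0},{"dx":0,"dy":0.002,"dz":0.0,"rx":0,"ry":0,"rz":0,"hand":0}]'|grep contact; python3 -c "from h import *; st()"
python3 -m pendant '[{"dx":0,"dy":0.002,"dz":0,"rx":0,"ry":0,"rz":0,"hand":0},{"dx":0,"dy":0.002,"dz":0.0,"rx":0,"ry":0,"rz":0,"hand":0}]'|grep contact; python3 -c "from h import *; st()"
```

```text
contact_force: [0.2, -0.1, 0.3]
t 7.92 tcp jig [-0.0817  0.0027  0.0183] toolx yaw 161.2 z [ 0.0002  0.0001 -1.    ] F jig [-0.0197 -0.1714] 0.2769343378761918 w 0.0002232651336485723 q [ 0.0179  0.3837  1.9623  0.0001  0.7953 -1.2241]
contact_force: [-1.4, -0.2, 1.1]
t 8.08 tcp jig [-0.078   0.0028  0.0183] toolx yaw 161.2 z [-0.     -0.0001 -1.    ] F jig [-0.6209  1.2385] 1.0612572673132816 w -0.0006484208721538022 q [ 0.0252  0.3858  1.9586 -0.0001  0.7973 -1.2167]
contact_force: [0.3, -1.1, -0.8]
t 8.25 tcp jig [-0.0742  0.0027  0.0183] toolx yaw 161.1 z [ 0.0001 -0.0002 -1.    ] F jig [-0.9821 -0.6575] -0.7803812345749241 w 7.864064300480964e-05 q [ 0.0323  0.3879  1.9545 -0.0002  0.7991 -1.2091]
```

Contact is light and the board is sliding, so I'll continue until the force rises.

```bash
python3 -m pendant '[{"dx":0,"dy":0.002,"dz":0,"rx":0,"ry":0,"rz":0,"hand":0},{"dx":0,"dy":0.002,"dz":0.0,"rx":0,"ry":0,"rz":0,"hand":0}]'|grep contact; python3 -c "from h import *; st()"
python3 -m pendant '[{"dx":0,"dy":0.0015,"dz":0,"rx":0,"ry":0,"rz":0,"hand":0},{"dx":0,"dy":0.0015,"dz":0.0,"rx":0,"ry":0,"rz":0,"hand":0}]'|grep contact; python3 -c "from h import *; st()"
python3 -m pendant '[{"dx":0,"dy":0.001,"dz":0,"rx":0,"ry":0,"rz":0,"hand":0},{"dx":0,"dy":0.001,"dz":0.0,"rx":0,"ry":0,"rz":0,"hand":0}]'|grep contact; python3 -c "from h import *; st()"
```

```text
contact_force: [-2.6, -18.1, 3.3]
t 8.42 tcp jig [-0.0735  0.0027  0.0183] toolx yaw 161.4 z [-0.0025 -0.0064 -1.    ] F jig [-17.9946  -3.4155] 3.2740126115513597 w 0.0001722305934803025 q [ 0.038   0.3897  1.9511 -0.0087  0.8035 -1.2016]
contact_force: [-4.2, -25.9, 6.0]
t 8.58 tcp jig [-0.0733  0.0028  0.0183] toolx yaw 161.5 z [-0.0045 -0.0109 -0.9999] F jig [-25.9019  -4.4554] 5.979640685750146 w -0.00020532336711532107 q [ 0.0418  0.391   1.9487 -0.0149  0.807  -1.196 ]
contact_force: [-3.9, -29.9, 6.8]
t 8.75 tcp jig [-0.0732  0.0028  0.0183] toolx yaw 161.6 z [-0.0058 -0.0139 -0.9999] F jig [-29.5668  -6.0117] 6.839893847279191 w -0.0001837423753988539 q [ 0.0441  0.3918  1.9471 -0.0188  0.8092 -1.1923]
```

The board is now hard against the fence (finger stopped at x = −73 mm). I'll repeat the near-end push low down.

```bash
python3 -m pendant '[{"dx":0,"dy":-0.02,"dz":0,"rx":0,"ry":0,"rz":0,"hand":0},{"dx":0,"dy":0,"dz":-0.03,"rx":0,"ry":0,"rz":0,"hand":0},{"dx":0.02,"dy":0.0,"dz":-0.012,"rx":0,"ry":0,"rz":0,"hand":0},{"dx":0.03,"dy":0.012,"dz":0,"rx":0,"ry":0,"rz":0,"hand":0},{"dx":0.03,"dy":0.02,"dz":0,"rx":0,"ry":0,"rz":0,"hand":0},{"dx":0.018,"dy":0.015,"dz":0,"rx":0,"ry":0,"rz":0,"hand":0},{"dx":0,"dy":0.008,"dz":0,"rx":0,"ry":0,"rz":0,"hand":0},{"dx":0,"dy":0,"dz":0.016,"rx":0,"ry":0,"rz":0,"hand":0},{"dx":0,"dy":0,"dz":0.016,"rx":0,"ry":0,"rz":0,"hand":0},{"dx":0,"dy":0,"dz":0.007,"rx":0,"ry":0,"rz":0,"hand":0},{"dx":0,"dy":0,"dz":0.0,"rx":0,"ry":0,"rz":0,"hand":0},{"dx":0,"dy":0,"dz":0.0,"rx":0,"ry":0,"rz":0,"hand":0}]'|grep contact; python3 -c "from h import *; st()"
```

```text
contact_force: [0.4, 0.1, 0.4]
t 9.75 tcp jig [-0.0303  0.1004  0.0211] toolx yaw 161.1 z [-0.0006 -0.0001 -1.    ] F jig [ 0.2443 -0.3016] 0.4288407790897583 w 0.0002626560173004731 q [ 0.207   0.3195  2.0709  0.0001  0.7518 -1.0342]
```

```bash
python3 -m pendant '[{"dx":-0.006,"dy":0,"dz":0.002,"rx":0,"ry":0,"rz":0,"hand":0},{"dx":-0.005,"dy":0,"dz":0,"rx":0,"ry":0,"rz":0,"hand":0},{"dx":-0.005,"dy":0,"dz":0,"rx":0,"ry":0,"rz":0,"hand":0},{"dx":-0.004,"dy":0,"dz":0,"rx":0,"ry":0,"rz":0,"hand":0},{"dx":-0.003,"dy":0,"dz":0,"rx":0,"ry":0,"rz":0,"hand":0},{"dx":-0.003,"dy":0,"dz":0,"rx":0,"ry":0,"rz":0,"hand":0}]'|grep contact; python3 -c "from h import *; st()"
python3 -m pendant '[{"dx":-0.002,"dy":0,"dz":0,"rx":0,"ry":0,"rz":0,"hand":0},{"dx":-0.002,"dy":0,"dz":0,"rx":0,"ry":0,"rz":0,"hand":0}]'|grep contact; python3 -c "from h import *; st()"
python3 -m pendant '[{"dx":-0.0015,"dy":0,"dz":0,"rx":0,"ry":0,"rz":0,"hand":0},{"dx":-0.0015,"dy":0,"dz":0,"rx":0,"ry":0,"rz":0,"hand":0}]'|grep contact; python3 -c "from h import *; st()"
```

```text
contact_force: [-1.3, 0.4, -0.6]
t 10.25 tcp jig [-0.0303  0.0743  0.0195] toolx yaw 161.1 z [ 0.0002  0.0002 -1.    ] F jig [-0.0648  1.3668] -0.635234164695506 w -0.00014113118476646226 q [ 0.178   0.3451  2.0305  0.0002  0.7657 -1.0632]
contact_force: [-7.5, 6.2, 5.2]
t 10.42 tcp jig [-0.0307  0.0737  0.019 ] toolx yaw 161.0 z [-0.0062  0.0013 -1.    ] F jig [3.41  9.064] 5.230006310359226 w -0.0002900197368509739 q [ 0.1749  0.3484  2.0263  0.0034  0.7728 -1.0674]
contact_force: [-10.4, 9.6, 10.8]
t 10.58 tcp jig [-0.031   0.0737  0.0188] toolx yaw 161.0 z [-0.0114  0.0023 -0.9999] F jig [ 5.7557 12.974 ] 10.820776301668309 w 0.0001757242803821491 q [ 0.1729  0.3506  2.0232  0.0061  0.7787 -1.0705]
```

```bash
python3 -m pendant '[{"dx":-0.003,"dy":0,"dz":0,"rx":0,"ry":0,"rz":0,"hand":0},{"dx":-0.003,"dy":0,"dz":0,"rx":0,"ry":0,"rz":0,"hand":0},{"dx":-0.002,"dy":0,"dz":0,"rx":0,"ry":0,"rz":0,"hand":0},{"dx":0,"dy":0,"dz":0,"rx":0,"ry":0,"rz":0,"hand":0}]'|grep contact; python3 -c "from h import *; st()"
python3 -m pendant '[{"dx":0.03,"dy":0,"dz":0,"rx":0,"ry":0,"rz":0,"hand":0},{"dx":0,"dy":0,"dz":-0.035,"rx":0,"ry":0,"rz":0,"hand":0},{"dx":0.01,"dy":-0.03,"dz":-0.04,"rx":0,"ry":0,"rz":0,"hand":0},{"dx":0.03,"dy":-0.03,"dz":-0.04,"rx":0,"ry":0,"rz":0,"hand":0},{"dx":0.04,"dy":-0.02,"dz":-0.03,"rx":0,"ry":0,"rz":0,"hand":0},{"dx":0.04,"dy":0,"dz":0,"rx":0,"ry":0,"rz":0,"hand":0},{"dx":0.02,"dy":0,"dz":0,"rx":0,"ry":0,"rz":0,"hand":0}]' | grep contact
python3 - <<'E'
from h import *
import pickle
st()
D={n:manip.get_image(n) for n in('top','scene')};pickle.dump(D,open('d1.pkl','wb'))
a=cv2.resize(D['top']['frame'][130:230,265:365],(500,500),interpolation=cv2.INTER_CUBIC); b=cv2.resize(D['scene']['frame'][160:225,205:265],(300,325),interpolation=cv2.INTER_CUBIC)
b=np.vstack([b,np.zeros((175,300,3),np.uint8)])
cv2.imwrite('pics/5.png',np.hstack([a,b])[:,:,::-1])
E
```

```text
contact_force: [-21.6, 15.7, 15.6]
t 10.92 tcp jig [-0.032   0.0737  0.0181] toolx yaw 160.8 z [-0.0264  0.0049 -0.9996] F jig [ 7.881  25.5022] 15.56172876348199 w -6.663531359178847e-05 q [ 0.167   0.3568  2.015   0.013   0.7952 -1.0787]
contact_force: [-0.0, 0.1, -0.7]
t 11.5 tcp jig [-0.0933  0.2136  0.1396] toolx yaw 161.0 z [ 0.      0.0006 -1.    ] F jig [0.0759 0.07  ] -0.7187835896295931 w -0.0003296344404152571 q [ 0.2186 -0.0366  2.1283  0.0007  1.0497 -1.0217]
```

View pics/5.png

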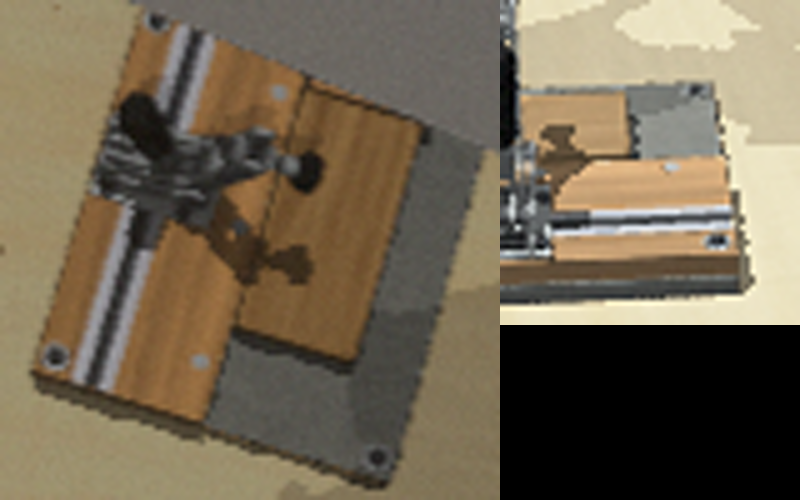

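The board is flush along the fence from (305,80) to (232,330), with its far end at the stop. The clamp is still open, and the handle end is at (140,105). I'll check the numbers and move above the gap between arm and handle.

```bash
python3 - <<'E'
from h import *
import pickle
T=pickle.load(open('d1.pkl','rb'))['top'];t=lambda p:(np.array(p,float)+.5)/5-.5+[265,130]
print('board',jig(plane(T,t([(232,328),(355,362),(424,130),(306,78)]),.03)))
E
python3 -m pendant '[{"dx":-0.01,"dy":0.005,"dz":-0.03,"rx":0,"ry":0,"rz":0,"hand":0},{"dx":-0.02,"dy":0.015,"dz":-0.03,"rx":0,"ry":0,"rz":0,"hand":0},{"dx":-0.03,"dy":0.02,"dz":0,"rx":0,"ry":0,"rz":0,"hand":0},{"dx":-0.03,"dy":0.02,"dz":0,"rx":0,"ry":0,"rz":0,"hand":0},{"dx":-0.03,"dy":0.02,"dz":0,"rx":0,"ry":0,"rz":0,"hand":0},{"dx":-0.03,"dy":0.02,"dz":0,"rx":0,"ry":0,"rz":0,"hand":0},{"dx":-0.03,"dy":0.02,"dz":0,"rx":0,"ry":0,"rz":0,"hand":0},{"dx":-0.025,"dy":0.015,"dz":0,"rx":0,"ry":0,"rz":0,"hand":0},{"dx":-0.008,"dy":0.005,"dz":0,"rx":0,"ry":0,"rz":0,"hand":0},{"dx":0,"dy":0,"dz":0,"rx":0,"ry":0,"rz":0,"hand":0}]' | grep contact; python3 -c "from h import *; st()"
```

```text
board [[-0.00066692  0.06355817  0.03      ]
 [-0.06062117  0.06181551  0.03      ]
 [-0.06167742 -0.05486173  0.03      ]
 [-0.00074197 -0.0624071   0.03      ]]
contact_force: [0.6, -0.0, 0.0]
t 12.43 tcp jig [ 0.0495 -0.0056  0.1976] toolx yaw 161.1 z [ 0.0007 -0.0002 -1.    ] F jig [ 0.1982 -0.5809] 0.01524954318066081 w -0.0003016128932854724 q [ 0.2322  0.3018  1.553  -0.0003  1.2862 -1.0087]
```

```bash
python3 -m pendant '[{"dx":0.006,"dy":-0.0045,"dz":0.02,"rx":0,"ry":0,"rz":0,"hand":0},{"dx":0,"dy":0,"dz":0.02,"rx":0,"ry":0,"rz":0,"hand":0},{"dx":0,"dy":0,"dz":0.015,"rx":0,"ry":0,"rz":0,"hand":0},{"dx":0,"dy":0,"dz":0.01,"rx":0,"ry":0,"rz":0,"hand":0},{"dx":0,"dy":0,"dz":0.004,"rx":0,"ry":0,"rz":0,"hand":0},{"dx":0,"dy":0,"dz":0,"rx":0,"ry":0,"rz":0,"hand":0}]' | grep contact; python3 -c "from h import *; st()"; python3 snap.py pics/6.png
```

```text
contact_force: [-1.1, 0.5, 0.3]
t 12.93 tcp jig [0.0431 0.0044 0.1292] toolx yaw 161.1 z [-0.0019 -0.0005 -1.    ] F jig [0.1391 1.2394] 0.2802866365217655 w -0.00016383880086162078 q [ 0.2319  0.3402  1.6783 -0.      1.125  -1.0096]
```

View pics/6.png

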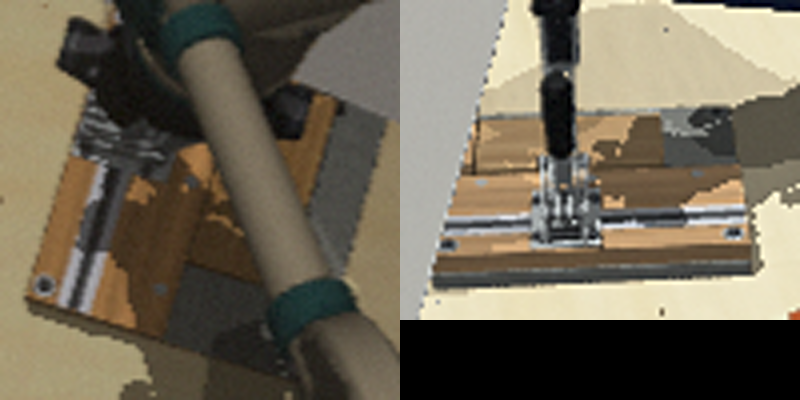

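The fingers at (560,50) stand over the handle end, centred on it along the fence, and touch nothing. I'll push the handle over.

```bash
python3 -m pendant '[{"dx":-0.003,"dy":0.003,"dz":0.002,"rx":0,"ry":0,"rz":0,"hand":0},{"dx":0,"dy":0.004,"dz":0.002,"rx":0,"ry":0,"rz":0,"hand":0},{"dx":0,"dy":0.004,"dz":0.001,"rx":0,"ry":0,"rz":0,"hand":0},{"dx":0,"dy":0.004,"dz":0.001,"rx":0,"ry":0,"rz":0,"hand":0}]' | grep contact; python3 -c "from h import *; st()"
python3 -m pendant '[{"dx":0,"dy":0.004,"dz":0,"rx":0,"ry":0,"rz":0,"hand":0},{"dx":0,"dy":0.005,"dz":0,"rx":0,"ry":0,"rz":0,"hand":0},{"dx":0,"dy":0.005,"dz":0.001,"rx":0,"ry":0,"rz":0,"hand":0},{"dx":0,"dy":0.005,"dz":0.001,"rx":0,"ry":0,"rz":0,"hand":0}]' | grep contact; python3 -c "from h import *; st()"
```

```text
contact_force: [-1.4, -2.2, 4.5]
t 13.37 tcp jig [ 0.0589 -0.0002  0.1244] toolx yaw 161.2 z [ 0.001 -0.001 -1.   ] F jig [-2.5018  0.6595] 4.547205090951881 w -4.636556852550141e-05 q [ 0.2516  0.3618  1.6569 -0.0013  1.1222 -0.9897]
contact_force: [-0.8, -2.3, 3.2]
t 13.7 tcp jig [0.0786 0.0002 0.1221] toolx yaw 161.1 z [ 0.0008  0.0003 -1.    ] F jig [-2.4086  0.0534] 3.223435924889687 w -5.2199491562487485e-05 q [ 0.2792  0.3809  1.632   0.0001  1.1278 -0.9625]
```

```bash
python3 -m pendant '[{"dx":0,"dy":0.005,"dz":0.001,"rx":0,"ry":0,"rz":0,"hand":0},{"dx":0,"dy":0.006,"dz":0.002,"rx":0,"ry":0,"rz":0,"hand":0},{"dx":0,"dy":0.005,"dz":0.002,"rx":0,"ry":0,"rz":0,"hand":0},{"dx":0,"dy":0.005,"dz":0.002,"rx":0,"ry":0,"rz":0,"hand":0},{"dx":0,"dy":0.005,"dz":0.003,"rx":0,"ry":0,"rz":0,"hand":0}]' | grep contact; python3 -c "from h import *; st()"
python3 -m pendant '[{"dx":0,"dy":0.004,"dz":0.003,"rx":0,"ry":0,"rz":0,"hand":0},{"dx":0,"dy":0.004,"dz":0.004,"rx":0,"ry":0,"rz":0,"hand":0},{"dx":0,"dy":0.004,"dz":0.004,"rx":0,"ry":0,"rz":0,"hand":0},{"dx":0,"dy":0.003,"dz":0.004,"rx":0,"ry":0,"rz":0,"hand":0}]' | grep contact; python3 -c "from h import *; st()"
```

```text
contact_force: [-2.4, -0.2, 13.7]
t 14.12 tcp jig [0.1053 0.0001 0.1132] toolx yaw 161.1 z [ 0.002   0.0017 -1.    ] F jig [-0.9206  2.2156] 13.676263001443308 w -0.0002527478551165249 q [ 0.3147  0.4127  1.6035  0.0011  1.1229 -0.9272]
contact_force: [-0.7, -0.9, 6.5]
t 14.45 tcp jig [0.1207 0.0002 0.0977] toolx yaw 161.1 z [ 0.0023  0.0022 -1.    ] F jig [-1.0851  0.3908] 6.452502348160221 w 6.82003821003708e-05 q [ 0.3345  0.4408  1.5988  0.0015  1.0991 -0.9078]
```

```bash
python3 -m pendant '[{"dx":0,"dy":0.002,"dz":0.004,"rx":0,"ry":0,"rz":0,"hand":0},{"dx":0,"dy":0.001,"dz":0.004,"rx":0,"ry":0,"rz":0,"hand":0},{"dx":0,"dy":0.001,"dz":0.004,"rx":0,"ry":0,"rz":0,"hand":0}]' | grep contact; python3 -c "from h import *; st()"
python3 -m pendant '[{"dx":0,"dy":0,"dz":0.003,"rx":0,"ry":0,"rz":0,"hand":0},{"dx":0,"dy":0,"dz":0.003,"rx":0,"ry":0,"rz":0,"hand":0}]' | grep contact; python3 -c "from h import *; st()"
python3 -m pendant '[{"dx":0,"dy":0,"dz":0.002,"rx":0,"ry":0,"rz":0,"hand":0},{"dx":0,"dy":0,"dz":0.002,"rx":0,"ry":0,"rz":0,"hand":0}]' | grep contact; python3 -c "from h import *; st()"
```

```text
contact_force: [-0.2, 0.4, 1.6]
t 14.7 tcp jig [0.1244 0.0003 0.0851] toolx yaw 161.1 z [ 0.0017  0.0019 -1.    ] F jig [0.3426 0.3287] 1.6412146979855788 w -9.91219901542994e-06 q [ 0.3393  0.4563  1.6074  0.0015  1.0757 -0.9029]
contact_force: [-0.3, -1.0, -1.0]
t 14.87 tcp jig [0.1231 0.0012 0.0777] toolx yaw 161.1 z [-0.0016  0.0003 -1.    ] F jig [-1.0458 -0.0308] -0.9950584245214559 w 1.600965134454261e-05 q [ 0.3389  0.4632  1.6166  0.0009  1.0632 -0.9032]
contact_force: [-2.9, 1.4, 12.5]
t 15.03 tcp jig [0.1233 0.0011 0.0751] toolx yaw 161.1 z [-0.0011  0.0011 -1.    ] F jig [0.3587 3.2108] 12.52950734961539 w 0.00027099819785169 q [ 0.3386  0.4656  1.6199  0.0016  1.0567 -0.9033]
```

The force fell to zero and then rose again, which suggests it snapped to its stop. I'll press a little more, withdraw and look.

```bash
python3 -m pendant '[{"dx":0,"dy":0,"dz":0.002,"rx":0,"ry":0,"rz":0,"hand":0},{"dx":0,"dy":0,"dz":0.002,"rx":0,"ry":0,"rz":0,"hand":0}]' | grep contact; python3 -c "from h import *; st()"
python3 -m pendant '[{"dx":0,"dy":0,"dz":-0.02,"rx":0,"ry":0,"rz":0,"hand":0},{"dx":0,"dy":0,"dz":-0.04,"rx":0,"ry":0,"rz":0,"hand":0},{"dx":0.01,"dy":0,"dz":-0.04,"rx":0,"ry":0,"rz":0,"hand":0},{"dx":0.03,"dy":0,"dz":-0.03,"rx":0,"ry":0,"rz":0,"hand":0},{"dx":0.04,"dy":0.01,"dz":0,"rx":0,"ry":0,"rz":0,"hand":0},{"dx":0.04,"dy":0.03,"dz":0,"rx":0,"ry":0,"rz":0,"hand":0},{"dx":0.04,"dy":0.04,"dz":0,"rx":0,"ry":0,"rz":0,"hand":0},{"dx":0.04,"dy":0.04,"dz":0,"rx":0,"ry":0,"rz":0,"hand":0},{"dx":0.03,"dy":0.02,"dz":0,"rx":0,"ry":0,"rz":0,"hand":0},{"dx":0,"dy":0,"dz":0,"rx":0,"ry":0,"rz":0,"hand":0},{"dx":0,"dy":0,"dz":0,"rx":0,"ry":0,"rz":0,"hand":0}]' | grep contact; python3 snap.py pics/7.png; python3 -c "from h import *; st()"
```

```text
contact_force: [-7.1, 0.2, 26.4]
t 15.2 tcp jig [0.1237 0.001  0.0738] toolx yaw 161.1 z [ 0.0005  0.0021 -1.    ] F jig [-2.1112  6.8161] 26.39017314472879 w 0.00032030084280657256 q [ 0.3388  0.4665  1.6222  0.0021  1.0518 -0.9032]
contact_force: [0.6, -0.3, -1.0]
t 16.22 tcp jig [0.2361 0.202  0.1998] toolx yaw 161.2 z [-0.0001 -0.0012 -1.    ] F jig [0.415  0.8975] 0.34711912331689676 w 0.00015313559477904702 q [ 0.7128  0.3355  1.4965 -0.0009  1.3105 -0.5289]
```

View pics/7.png

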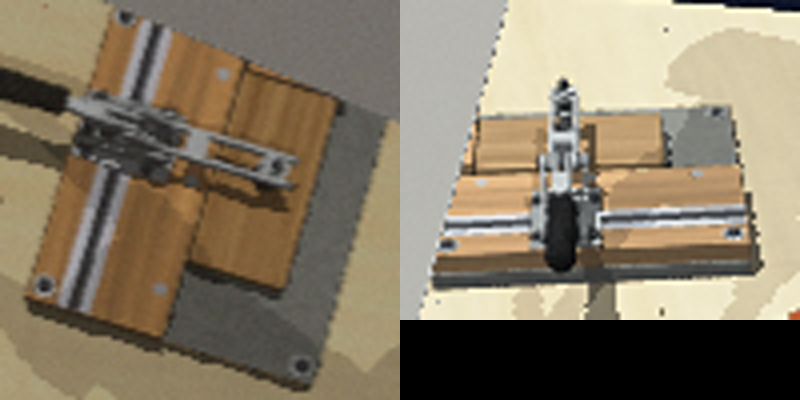

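The clamp is shut: the handle lies level, pointing away from the board (left half: (40,90)), the arm is over the board and the board is still flush. The robot is clear, so I'm handing in.

```bash
python3 -c "from rig import manip; print(manip.sign_off())"
```

```text
the job is handed in; nothing more can be done
None
```

I slid the board against the fence and stop, snapped the toggle clamp shut onto it and moved the arm clear, then handed the job in at about 16 s; the final picture shows the board flush and the handle level, but the sign-off gave no verdict.

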